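# Add the T-headed post to the cart kit

## Task

Pull the post with the T-shaped head out of the upright holder and stand it, foot down, in the one empty cell of the divided cardboard carton, its foot on the cell's floor; it may lean against the cell's walls. Set it down gently rather than dropping it, and leave the other two posts standing in the holder.

Things in the scene. Friction and masses are not known exactly. Their poses are not given: they have to be found in the camera images.
- tee_post: Post to move: blue pipe, 28 mm diameter, black T joint on top, 180 mm tall, about 0.2 kg. Crossbar round, 34 mm diameter, 80 mm long, its axis 163 mm above the foot; under it a 34 mm sleeve. Origin: centre of the foot; z up the pipe, y along the crossbar (a half turn looks the same). Stands loose in any one socket of the holder, crossbar roughly along the row of sockets: fingers fit either side of it.
- elbow_post: Leave in the holder: same pipe with a black L-shaped elbow on top, 155 mm tall, its one arm (34 mm diameter) reaching 45 mm out from the pipe's axis along -x, across the row. Origin: centre of the foot, z up. The holder is a fixed steel base with three upright round sockets in a row, 95 mm apart.
- cap_post: Leave in the holder: same pipe with only a flat black cap (33 mm diameter) on top, 150 mm tall. Origin: centre of the foot, z up. The holder's sockets are aluminium tubes, 36 mm inside, 43 mm outside, rims 78 mm and inner floors 8 mm above the table; posts lift straight up out of them.
- empty_cell (a point): Centre of the inner floor (4 mm above the table) of the one empty cell of a fixed open cardboard carton, 124 mm square, 99 mm high. 4 mm walls and a cross divider as high as the rim make four cells, each 56 mm square inside, 95 mm deep. The other three hold short capped blue posts, tops 129 mm above the table. x, y along the carton's walls, z up.
Mind the look-alikes: they are no part of the job. What is shaped like the elbow_post but green or white is not meant.

How it is judged:
By the outcome, as a careful person would: the job done as asked, in the order asked, and still so for the second after the job is handed in, with the robot touching nothing.
It also fails if it takes over 45 s, if anything falls off the work surface, if the arm or the gripper's body presses on something with over 40 N, if the wrist force passes 120 N, or if a joint passes its speed limit or range.

## Robot

A 6-joint arm with a two-finger parallel gripper is mounted at the origin on the work surface. World frame = base frame: x ahead of the robot, y to its left, z up, the work surface at z = 0. Lengths are in m, angles in rad, forces in N, time in s.
With the tool pointing down it reaches from about 0.275 to 0.975 m from the base axis. Payload 8.4 kg.
Tool frame: the origin (TCP) lies midway between the tips of the shut fingers; the grasp point (between the pads) lies behind it (ctrl.grasp_offset is the x of the grasp point in the tool frame, in m); x points along the fingers, z is the direction in which the jaws open and shut, and the axes are right-handed (so a half turn about x gives the same grasp; the last joint's range is limited). The gripper opens to 92 mm and grips with 3 to 60 N. Pads are 20 mm wide; open, the fingers measure 128 mm over their backs; the gripper's body (75 mm by 189 mm) begins 69 mm behind the grasp point.
Start: joints at [1.145, 0.353, 1.633, -0, 1.155, -0.002], TCP at [0.257, 0.57, 0.215] pointing down, gripper open.
Joint ranges: [-2.63, 2.63], [-0.92, 2.1], [0.06, 2.66], [-1.3, 4.44], [0, 2.69], [-3.02, 3.02]. Speed limits (rad/s): [2.22, 2.22, 2.79, 3.14, 3.14, 3.14].

## Interface

Orientations are given as a unit quaternion [w, x, y, z].
In Python, from station import ctrl, eyes gives the robot as it stands. The module is installed in compiled form; this text tells all that it offers.
- The arm moves only by the tool carry_out, never from a script. Its argument "steps" is a list of rows, each a list of 5 numbers: the closure, from 0 (fully open) to 1 (shut), then the shift along the tool's x, y, z in m, then the turn about the tool's x in degrees. A call has 1 to 10 rows; each row shifts and turns the commanded pose from where the row before left it, along the tool's axes as they then stand; what a row does not reach is not made up. A row lasts 1/10 s, in which the tool goes at most 50 mm and 8.59 degrees, less where a joint would pass 70% of its speed; a pose out of reach is approached as far as the arm can. A call with a gripper value outside its range is refused whole. The fingers move at their own pace and stop on an object; "newtons" is the grip in N (left out, the last holds). Time passes only in rows, so rows that do not move let the fingers close. It gives the time, the measured TCP pose, the force and the opening at its end, in the units of the state.
- ctrl.read_state(): the state, without advancing time (a new reading comes with each control period).
- eyes.capture(name): name is "scene" or "top" or "wrist"; returns a dict with "image" (384x512x3 uint8, red, green, blue), "z_map" (384x512 float32, m along the optical axis (not along the pixel's ray), 0 where there is no reading), "fx", "fy", "cx", "cy" (pixels), "R" (3x3) and "t" (3): a world point X has camera coordinates R X + t. Camera axes: x right, y down, z forward; pixel columns grow to the right and rows downward; lengths in m; the calibration is good to about 2 mm. A picture is of the moment at which its call begins.
- ctrl.finish_job(): hands the job in, once; it reports no verdict.
The state is a dict: "clock": time; "joint_positions": joint angles; "joint_velocities": joint speeds; "joint_efforts": joint torques, N m; "ee_pos": TCP position; "orientation": TCP orientation; "contact_force": force on the tool from outside, world axes, zero at the start; "torque": the same for the moment, N m; "finger_gap": opening from 0.0 (shut) to 1.0 (fully open).
Only numpy, scipy, OpenCV 4.12 (cv2) and the standard library are available. Lean on these libraries where they do the work, as an engineer would, in place of code of your own. Each camera call takes 0.05 s, during which the arm holds its last target.

## Working session

There is one attempt and no reset: what is moved stays moved. The work goes in short steps, Python scripts to look and compute and a tool call to move; the robot and the scene stay as the last step left them, time stands still between calls to the robot, and variables do not carry over. Pictures are saved under pics/ and viewed, and the job is handed in when it is done.

Besides the shell and the picture viewer there is one more tool, called after "Call:" by a JSON object that holds its "method" and its "body". carry_out: Moves the arm, as the interface text tells. Its arguments: {"type":"object","properties":{"steps":{"type":"array","items":{"type":"array","items":{"type":"number"}}},"newtons":{"type":"number"}},"required":["steps"]}

```bash
mkdir -p pics
cat > h.py <<'E'
import numpy as np,cv2
from station import ctrl,eyes
def cap(n,f):
    d=eyes.capture(n); cv2.imwrite(f'pics/{f}.png',d['image'][:,:,::-1]); np.savez(f'{f}.npz',**d); return d
def world(d,u,v,z=None):
    z=d['z_map'][int(v),int(u)] if z is None else z
    c=np.array([(u-d['cx'])/d['fx']*z,(v-d['cy'])/d['fy']*z,z]); return d['R'].T@(c-d['t'])
def cloud(d):
    z=d['z_map'];v,u=np.indices(z.shape)
    c=np.stack([(u-d['cx'])/d['fx']*z,(v-d['cy'])/d['fy']*z,z],-1)
    P=(c-d['t'])@d['R']; P[z==0]=np.nan; return P
E
python3 - <<'E'
from h import *
print(ctrl.read_state(), ctrl.grasp_offset)
for n in("scene","top","wrist"): d=cap(n,n+'0'); print(n,d['fx'],-d['R'].T@d['t'])
E
```

```text
{'clock': 0.0, 'joint_positions': array([ 1.14461885e+00,  3.53641963e-01,  1.63411577e+00, -5.08855994e-05,
        1.15519113e+00, -2.41444086e-03]), 'joint_velocities': array([-0.0004952 ,  0.00232411,  0.00133901,  0.00026975, -0.00084871,
       -0.00121637]), 'joint_efforts': array([-3.93730865e-03, -5.93844724e+01, -3.34214830e+01,  6.95390487e-02,
        2.34970817e-02, -4.36264759e-05]), 'ee_pos': array([0.25681915, 0.56926579, 0.21387541]), 'orientation': array([ 0.59356975, -0.38394769,  0.59435876,  0.38340161]), 'contact_force': array([ 1.31909217, -0.45678682, -0.58795209]), 'torque': array([ 0.00238612,  0.05133834, -0.02041931]), 'finger_gap': 0.9976681175351251} -0.0187
scene 460.34943414970144 [1.10945388 0.16761017 0.90941561]
top 408.4561772407764 [0.44032709 0.04995435 1.049412  ]
wrist 335.73221978687957 [0.1926163  0.59827636 0.38247358]
```

View pics/scene0.png

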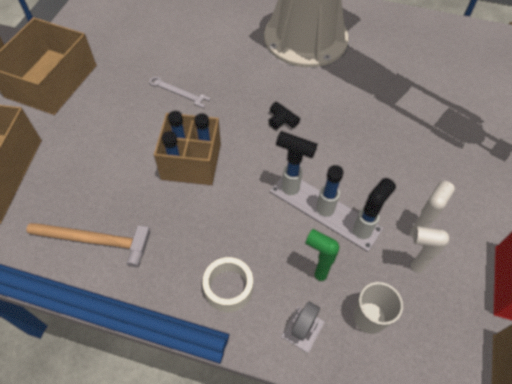

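View pics/top0.png

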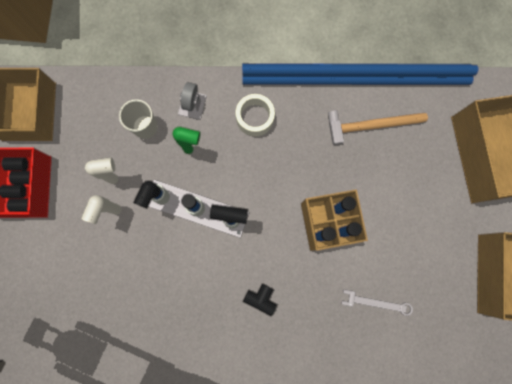

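View pics/wrist0.png

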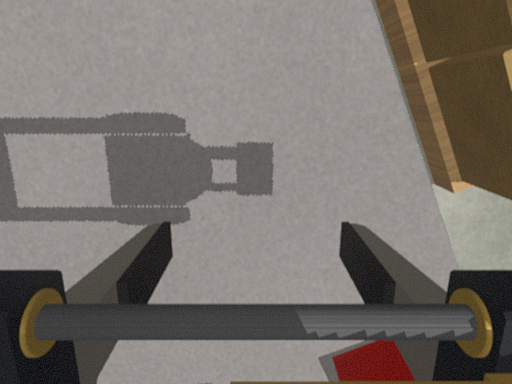

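The top view shows the T head at about (229,214), the cap post at (192,204) and the elbow post at (150,193). The divided carton is at (335,221), with its empty cell at upper left (320,209). A loose T fitting lies on the table at (262,299). The green elbow (187,136) and the white elbows (100,167) and (93,208) are look-alikes and not part of the job. I'll enlarge and measure.

Run:
```python
import numpy as np,cv2
from h import cloud
for n,(a,b,c,e) in {'top0':(130,160,260,260),'scene0':(150,90,400,260)}.items():
    im=cv2.imread(f'pics/{n}.png')
    if n=='top0':
        cv2.imwrite('pics/c1.png',cv2.resize(im[165:260,130:260],None,fx=6,fy=6,interpolation=cv2.INTER_CUBIC)[:600,:800])
        cv2.imwrite('pics/c2.png',cv2.resize(im[180:260,290:380],None,fx=7,fy=7,interpolation=cv2.INTER_CUBIC))
    else: cv2.imwrite('pics/c3.png',cv2.resize(im[90:260,150:400],None,fx=3,fy=3,interpolation=cv2.INTER_CUBIC))
for n in('top0','scene0'):
    d=dict(np.load(n+'.npz'));P=cloud(d)
    m=(P[...,2]>0.15)&(P[...,2]<.2)&(np.abs(P[...,0]-.4)<.2)&(np.abs(P[...,1]-.1)<.25)
    k,l,s,c=cv2.connectedComponentsWithStats(m.astype(np.uint8))
    for i in range(1,k):
        if s[i,4]>20: print(n,c[i].round(),s[i,4],np.nanmean(P[l==i],0).round(4),np.nanmin(P[l==i],0).round(3),np.nanmax(P[l==i],0).round(3))
        if s[i,4]>100:
            Q=P[l==i][:,:2];w,V=np.linalg.eigh(np.cov(Q.T));t=(Q-Q.mean(0))@V
            print('  axis',V[:,1],'ext',np.ptp(t,axis=0), 'mid',Q.mean(0)+V@((t.max(0)+t.min(0))/2))
```

```text
top0 [145. 194.] 357 [0.5734 0.2716 0.1589] [0.545 0.251 0.15 ] [0.6   0.298 0.166]
  axis [-0.89219387  0.45165262] ext [0.03471507 0.05873024] mid [0.57583774 0.27245115]
top0 [188. 200.] 178 [0.5594 0.1768 0.1576] [0.544 0.161 0.153] [0.575 0.193 0.162]
  axis [0.49312343 0.86995936] ext [0.03146486 0.03200689] mid [0.55961465 0.17699354]
top0 [229. 213.] 593 [0.5273 0.0875 0.1839] [0.507 0.046 0.158] [0.549 0.127 0.191]
  axis [0.13887159 0.9903104 ] ext [0.0343683  0.08002465] mid [0.52867396 0.08767581]
scene0 [296. 145.] 718 [0.5389 0.0895 0.1786] [0.515 0.048 0.15 ] [0.553 0.13  0.19 ]
  axis [0.11672308 0.9931645 ] ext [0.0326833  0.07987699] mid [0.53304649 0.08883826]
scene0 [335. 172.] 200 [0.5642 0.1783 0.1564] [0.545 0.162 0.15 ] [0.579 0.194 0.16 ]
  axis [-0.99841566 -0.05626875] ext [0.0321675  0.03390741] mid [0.56222164 0.17830027]
scene0 [383. 189.] 366 [0.5771 0.2758 0.1588] [0.548 0.252 0.15 ] [0.6   0.299 0.165]
  axis [-0.85705318  0.51522796] ext [0.03700968 0.06063679] mid [0.57646754 0.27481124]
```

View pics/c1.png

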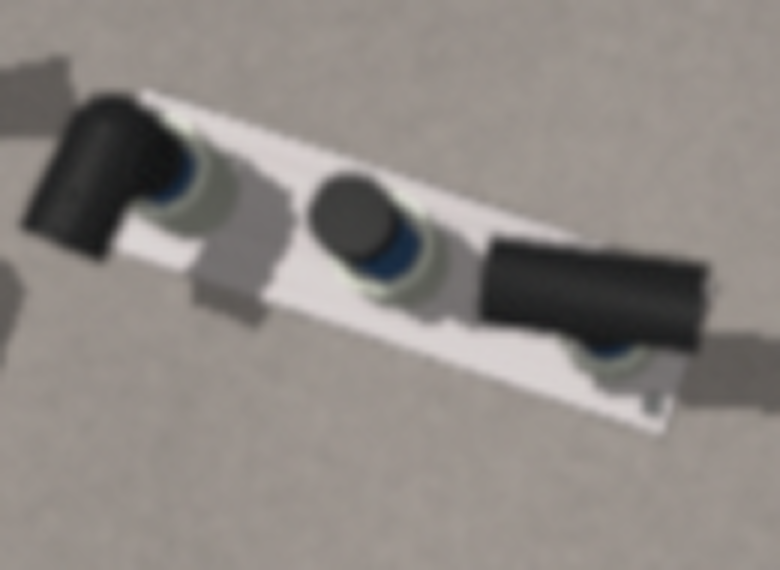

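View pics/c2.png

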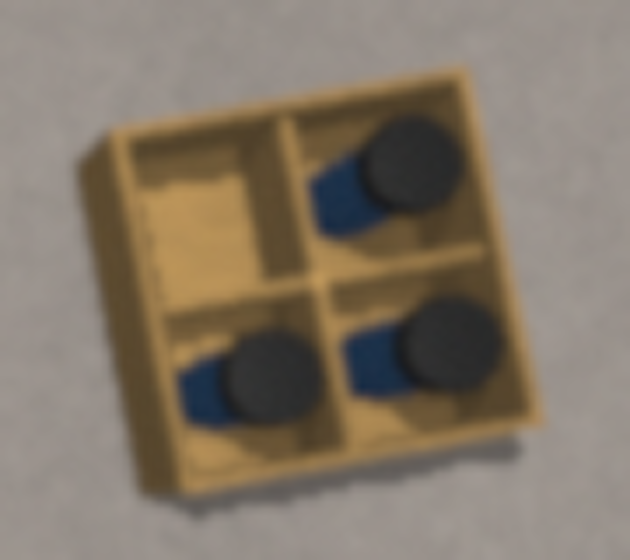

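View pics/c3.png

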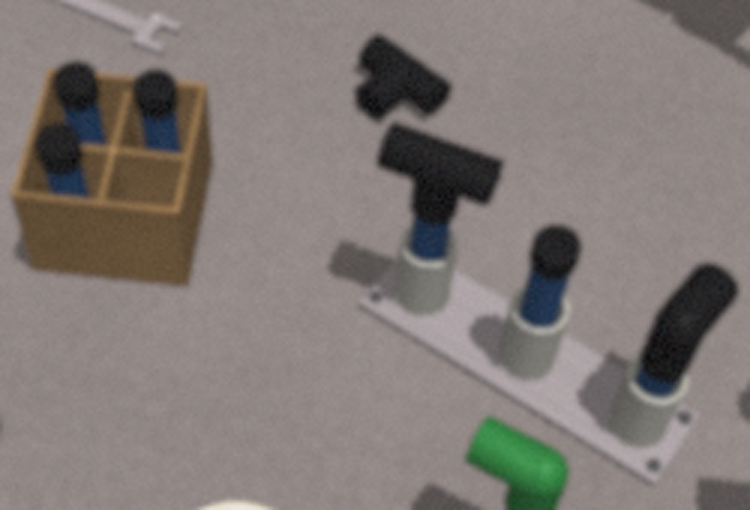

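Run:
```python
import numpy as np
from h import *
d=dict(np.load('top0.npz'));P=cloud(d)
def atz(d,u,v,z):
    C=-d['R'].T@d['t']; r=d['R'].T@np.array([(u-d['cx'])/d['fx'],(v-d['cy'])/d['fy'],1]); return C+r*(z-C[2])/r[2]
c=[atz(d,a/7+290-.43,b/7+180-.43,.099)[:2] for a,b in((115,130),(468,72),(542,425),(185,492),(318,280))]
for x in c: print(x.round(4))
cor=np.array(c[:4]);print('centre',cor.mean(0),'sides',[np.linalg.norm(cor[i]-cor[i-1]).round(4) for i in range(4)])
print('empty',cor.mean(0)+30/62*(cor[0]-cor.mean(0)))
m=(abs(P[...,2]-.099)<.006)&(P[...,1]<0)&(P[...,1]>-.3)&(abs(P[...,0]-.5)<.15)
import cv2
print('rim z pts',m.sum(),cv2.minAreaRect(P[m][:,:2].astype(np.float32)))
s=dict(np.load('scene0.npz'));Q=cloud(s)
m=(abs(Q[...,2]-.099)<.006)&(Q[...,1]<0)&(Q[...,1]>-.25)&(abs(Q[...,0]-.45)<.15);print(m.sum(),cv2.minAreaRect(Q[m][:,:2].astype(np.float32)))
# tee socket rim
for D,R in((d,P),(s,Q)):
    m=(abs(R[...,2]-.076)<.004)&(np.hypot(R[...,0]-.53,R[...,1]-.088)<.04)
    print(m.sum(),np.nanmin(R[m],0).round(4),np.nanmax(R[m],0).round(4))
```

```text
[ 0.5702 -0.091 ]
[ 0.5892 -0.2117]
[ 0.4699 -0.2313]
[ 0.449  -0.1109]
[ 0.519  -0.1579]
centre [ 0.51955611 -0.16122787] sides [np.float64(0.1228), np.float64(0.1222), np.float64(0.1209), np.float64(0.1221)]
empty [ 0.544052   -0.12723418]
rim z pts 431 ((0.5210056304931641, -0.16158516705036163), (0.12412165850400925, 0.12539421021938324), 9.830324172973633)
510 ((0.5233200788497925, -0.1600801646709442), (0.1295856535434723, 0.12487367540597916), 9.756935119628906)
25 [0.5075 0.0746 0.0722] [0.5198 0.1055 0.0793]
104 [0.5155 0.0685 0.0722] [0.5526 0.1097 0.0799]
```

```bash
cat > rel.py <<'E'
import numpy as np,sys
from scipy.spatial.transform import Rotation as Ro
from station import ctrl
def rel(target,jaw=None):
    s=ctrl.read_state();q=s['orientation'];R=Ro.from_quat(q,scalar_first=True).as_matrix()
    print('t',s['clock'],'tcp',s['ee_pos'].round(4),'F',s['contact_force'].round(2),'gap',round(s['finger_gap'],3));print('x',R[:,0].round(4),'y',R[:,1].round(3),'z',R[:,2].round(3))
    print('shift tool',(R.T@(np.array(target)-s['ee_pos'])).round(4))
    if jaw is not None:
        for g in(1,-1):
            j=R.T@(g*np.array(jaw)); print('turn about x deg',np.degrees(np.arctan2(-j[1],j[2])).round(2))
E
python3 -c "
from rel import *
rel([.531,.0885,.235],[.9915,-.13,0])"
```

```text
t 0.15 tcp [0.2569 0.5694 0.214 ] F [ 0.28 -0.6  -0.26] gap 1.003
x [-4.e-04 -1.e-03 -1.e+00] y [-0.912  0.411  0.   ] z [ 0.411  0.912 -0.001]
shift tool [-0.0206 -0.4476 -0.3256]
turn about x deg 73.19
turn about x deg -106.81
```

Call:
{"method": "carry_out", "body": {"steps": [[0,-0.005,-0.0373,-0.0271,7.3],[0,-0.005,-0.0404,-0.0222,7.3],[0,-0.005,-0.0429,-0.0168,7.3],[0,-0.005,-0.0447,-0.0112,7.3],[0,0,-0.0458,-0.0055,7.3],[0,0,-0.0461,0.0004,7.3],[0,0,-0.0457,0.0062,7.3],[0,0,-0.0445,0.012,7.3],[0,0,-0.0426,0.0176,7.3],[0,0,-0.04,0.0228,7.3]], "newtons": 30}}

```text
clock: 1.15
ee_pos: [0.486, 0.1675, 0.2346]
orientation: [0.706, 0.047, 0.706, -0.047]
contact_force: [0.9, -0.0, -0.7]
finger_gap: 0.999
```

```bash
python3 -c "
from rel import *
rel([.531,.0885,.235],[.9915,-.13,0])"
```

```text
t 1.15 tcp [0.486  0.1675 0.2346] F [ 0.89 -0.04 -0.71] gap 0.999
x [ 1.e-04  1.e-04 -1.e+00] y [0.132 0.991 0.   ] z [ 0.991 -0.132  0.   ]
shift tool [-0.0004 -0.0724  0.0551]
turn about x deg -0.11
turn about x deg 179.89
```

Call:
{"method": "carry_out", "body": {"steps": [[0,0,-0.036,0.0275,0],[0,0,-0.036,0.0275,0],[0,0,0,0,0],[0,0,0,0,0]]}}

```text
clock: 1.55
ee_pos: [0.5307, 0.0903, 0.2342]
orientation: [0.705, 0.046, 0.706, -0.046]
contact_force: [-0.4, 0.2, -0.4]
finger_gap: 0.997
```

```bash
python3 -c "
from rel import *
from h import *
rel([.531,.0885,.152],[.9915,-.13,0])
d=cap('wrist','w1');P=cloud(d)
print(-d['R'].T@d['t'])
m=(P[...,2]>0.155)&(P[...,2]<.2)&(np.hypot(P[...,0]-.53,P[...,1]-.088)<.06)
Q=P[m][:,:2];w,V=np.linalg.eigh(np.cov(Q.T));t=(Q-Q.mean(0))@V
print(m.sum(),V[:,1],np.ptp(t,axis=0),Q.mean(0)+V@((t.max(0)+t.min(0))/2))
d=cap('scene','s1')
"
```

```text
t 1.55 tcp [0.5307 0.0903 0.2342] F [-0.36  0.19 -0.42] gap 0.997
x [-9.e-04  2.e-04 -1.e+00] y [0.129 0.992 0.   ] z [ 0.992 -0.129 -0.001]
shift tool [ 0.0822 -0.0018  0.0006]
turn about x deg 0.05
turn about x deg -179.95
[0.54204103 0.16112972 0.40274531]
5289 [0.1372637  0.99053454] [0.03410859 0.0800426 ] [0.53039243 0.08770997]
```

View pics/w1.png

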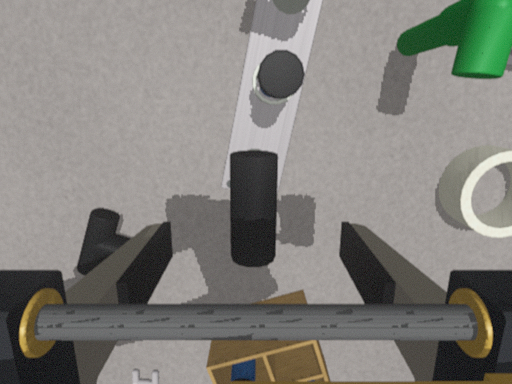

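View pics/s1.png

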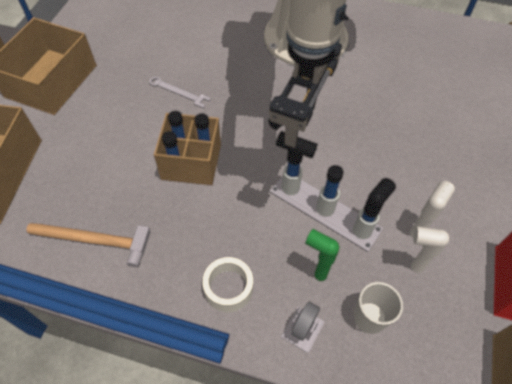

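The wrist view shows the tee's crossbar, columns 230–278 and rows 152–264, lying between the fingers. It measures 34 × 80 mm, which is right for the tee post, so I'll descend and grip.

Call:
{"method": "carry_out", "body": {"steps": [[0,0.028,-0.002,0,0],[0,0.028,0,0,0],[0,0.027,0,0,0],[0,0,0,0,0],[1,0,0,0,0],[1,0,0,0,0],[1,0,0,0,0],[1,0,0,0,0],[1,0,0,0,0],[1,0,0,0,0]], "newtons": 35}}

```text
clock: 2.65
ee_pos: [0.5307, 0.0889, 0.1519]
orientation: [0.706, 0.045, 0.706, -0.045]
contact_force: [0.1, -0.7, 0.2]
finger_gap: 0.499
```

Call:
{"method": "carry_out", "body": {"steps": [[1,0,0,0,0],[1,0,0,0,0],[1,0,0,0,0],[1,0,0,0,0]]}}

```text
clock: 3.05
ee_pos: [0.5305, 0.089, 0.1516]
orientation: [0.706, 0.045, 0.706, -0.045]
contact_force: [-0.9, 0.3, 2.3]
finger_gap: 0.363
```

The opening is 33 mm, so the crossbar is gripped. Next I lift straight up.

Call:
{"method": "carry_out", "body": {"steps": [[1,-0.01,0,0,0],[1,-0.015,0,0,0],[1,-0.02,0,0,0],[1,-0.02,0,0,0],[1,-0.02,0,0,0],[1,-0.02,0,0,0],[1,-0.02,0,0,0],[1,-0.015,0,0,0],[1,0,0,0,0]]}}

```text
clock: 3.95
ee_pos: [0.5317, 0.0892, 0.2941]
orientation: [0.707, 0.045, 0.704, -0.045]
contact_force: [1.1, -0.2, -2.1]
finger_gap: 0.361
```

```bash
python3 -c "
from rel import *
from h import *
rel([.546,-.1265,.292])
cap('scene','s2');cap('top','t2')
import cv2
a=cv2.imread('pics/s2.png')[80:250,150:400];cv2.imwrite('pics/s2c.png',cv2.resize(a,None,fx=3,fy=3))
"
```

```text
t 3.95 tcp [0.5317 0.0892 0.2941] F [ 1.1  -0.18 -2.13] gap 0.361
x [ 3.9e-03  6.0e-04 -1.0e+00] y [0.127 0.992 0.001] z [ 0.992 -0.127  0.004]
shift tool [ 0.002  -0.2121  0.0415]
```

View pics/s2c.png

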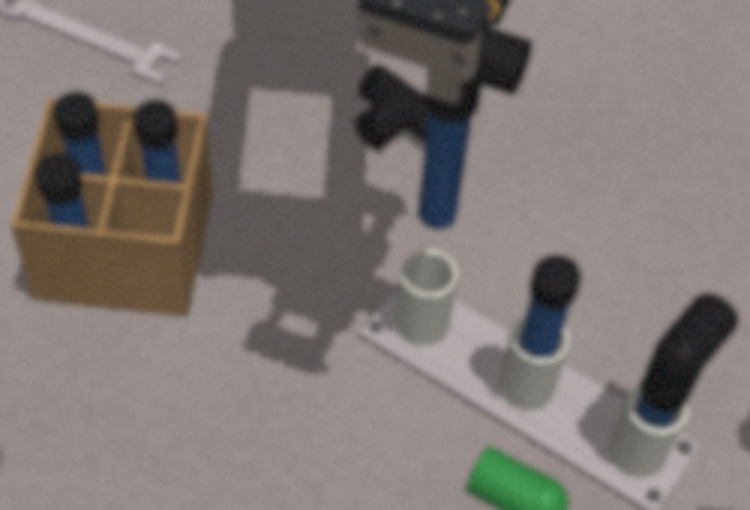

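The post is out and hanging straight (pipe in the crop from (450,110) to (437,215)). The socket is empty and the other two posts are still standing. Next I carry it to above the cell.

Call:
{"method": "carry_out", "body": {"steps": [[1,0,-0.015,0.003,0],[1,0,-0.025,0.005,0],[1,0,-0.033,0.0065,0],[1,0,-0.035,0.007,0],[1,0,-0.035,0.007,0],[1,0,-0.033,0.0065,0],[1,0,-0.022,0.004,0],[1,0,-0.014,0.0025,0],[1,0,0,0,0],[1,0,0,0,0]]}}

```text
clock: 5.05
ee_pos: [0.5445, -0.1263, 0.291]
orientation: [0.705, 0.045, 0.706, -0.045]
contact_force: [0.0, -1.6, -2.3]
finger_gap: 0.364
```

```bash
python3 -c "
from rel import *
from h import *
rel([.546,-.1265,.292])
for n in('scene','top'):
    d=cap(n,n[0]+'3');P=cloud(d);hsv=cv2.cvtColor(d['image'],cv2.COLOR_RGB2HSV)
    m=(np.hypot(P[...,0]-.546,P[...,1]+.1265)<.06)&(hsv[...,0]>95)&(hsv[...,0]<130)&(hsv[...,1]>110)&(P[...,2]>.135)
    print(n,m.sum())
    for lo in np.arange(.12,.3,.02):
        k=m&(P[...,2]>lo)&(P[...,2]<lo+.02)
        if k.sum()>10:print(lo.round(2),k.sum(),P[k].min(0).round(4),P[k].max(0).round(4))
a=cv2.imread('pics/s3.png')[60:230,100:300];cv2.imwrite('pics/s3c.png',cv2.resize(a,None,fx=3.5,fy=3.5))
"
```

```text
t 5.05 tcp [ 0.5445 -0.1263  0.291 ] F [ 0.03 -1.57 -2.33] gap 0.364
x [-1.e-03  7.e-04 -1.e+00] y [0.127 0.992 0.001] z [ 0.992 -0.127 -0.001]
shift tool [-0.001  -0.      0.0015]
scene 420
0.14 37 [ 0.5419 -0.1293  0.1461] [ 0.5582 -0.1117  0.1599]
0.16 74 [ 0.5422 -0.1326  0.1605] [ 0.5604 -0.1121  0.1799]
0.18 74 [ 0.5418 -0.1312  0.1811] [ 0.5606 -0.1126  0.2   ]
0.2 77 [ 0.5446 -0.1321  0.2002] [ 0.5608 -0.1126  0.2198]
0.22 78 [ 0.5456 -0.1297  0.2202] [ 0.5612 -0.1128  0.2397]
0.24 68 [ 0.5471 -0.131   0.2401] [ 0.5611 -0.1129  0.2582]
top 79
0.16 15 [ 0.5296 -0.1253  0.1615] [ 0.5464 -0.1133  0.1791]
0.18 22 [ 0.5295 -0.1275  0.1801] [ 0.5473 -0.113   0.1996]
0.2 19 [ 0.5301 -0.1267  0.2011] [ 0.5435 -0.1131  0.2185]
0.22 16 [ 0.5306 -0.1236  0.2205] [ 0.541  -0.1137  0.2386]
```

View pics/s3c.png

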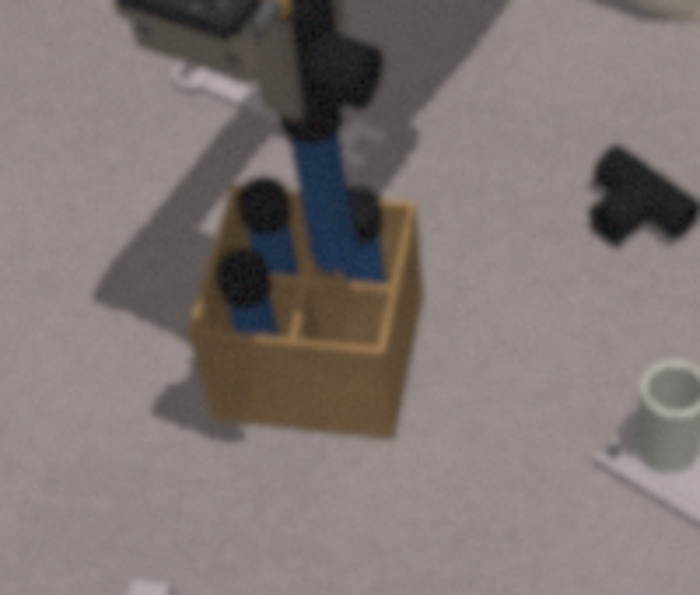

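View pics/t3.png

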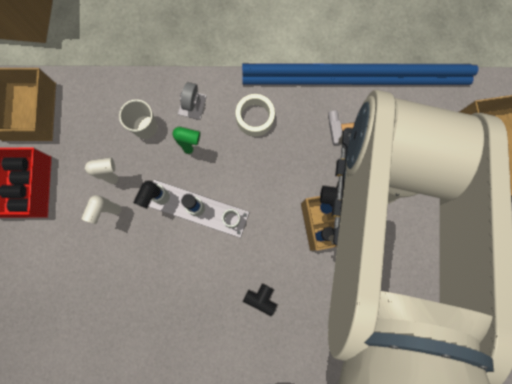

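The post hangs vertical, with the pipe centre at about (0.5455, −0.127) over the cell centre (0.546, −0.1265). The foot is at about z = 0.147, so I lower 0.125 and then ease down to contact.

Call:
{"method": "carry_out", "body": {"steps": [[1,0.012,0,0.001,0],[1,0.018,0,0,0],[1,0.02,0,0,0],[1,0.02,0,0,0],[1,0.02,0,0,0],[1,0.018,0,0,0],[1,0.013,0,0,0],[1,0.008,0,0,0],[1,0,0,0,0],[1,0,0,0,0]]}}

```text
clock: 6.15
ee_pos: [0.5462, -0.1266, 0.163]
orientation: [0.706, 0.045, 0.705, -0.045]
contact_force: [-0.1, -0.0, -2.0]
finger_gap: 0.367
```

Call:
{"method": "carry_out", "body": {"steps": [[1,0.004,0,0,0],[1,0.004,0,0,0],[1,0.003,0,0,0],[1,0.002,0,0,0],[1,0.001,0,0,0],[1,0.001,0,0,0],[1,0,0,0,0]]}}

```text
clock: 6.85
ee_pos: [0.546, -0.1267, 0.1477]
orientation: [0.706, 0.045, 0.706, -0.045]
contact_force: [-0.1, -0.6, -2.3]
finger_gap: 0.369
```

Call:
{"method": "carry_out", "body": {"steps": [[1,0.001,0,0,0],[1,0,0,0,0]]}}

```text
clock: 7.05
ee_pos: [0.5463, -0.1268, 0.1476]
orientation: [0.706, 0.045, 0.705, -0.045]
contact_force: [-2.0, 0.1, 6.2]
finger_gap: 0.362
```

The vertical force changed from −2 to +6 N, so the foot is on the floor. I'll open slowly.

Call:
{"method": "carry_out", "body": {"steps": [[0.6,0,0,0,0],[0.55,0,0,0,0],[0.5,0,0,0,0],[0.4,0,0,0,0],[0.2,0,0,0,0],[0,0,0,0,0],[0,0,0,0,0],[0,0,0,0,0],[0,0,0,0,0]], "newtons": 10}}

```text
clock: 7.95
ee_pos: [0.5459, -0.1267, 0.1466]
orientation: [0.706, 0.045, 0.706, -0.045]
contact_force: [-0.5, 0.6, 0.7]
finger_gap: 0.99
```

```bash
python3 -c "
from h import *
d=cap('wrist','w4');P=cloud(d)
m=(P[...,2]>0.15)&(P[...,2]<.2)&(np.hypot(P[...,0]-.546,P[...,1]+.1265)<.06)
print(np.nanmax(P[m],0),P[m].mean(0))
cap('scene','s4')"
```

```text
[ 0.60596419 -0.08648585  0.19998472] [ 0.54723829 -0.11746329  0.17835917]
```

View pics/w4.png

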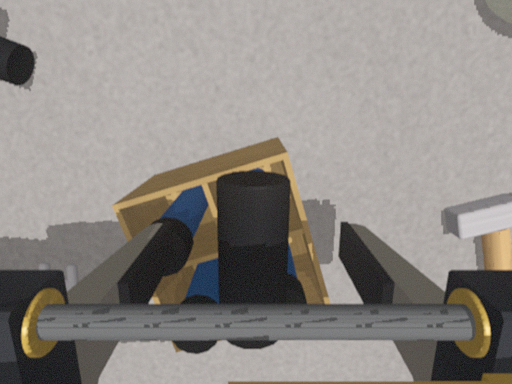

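View pics/s4.png

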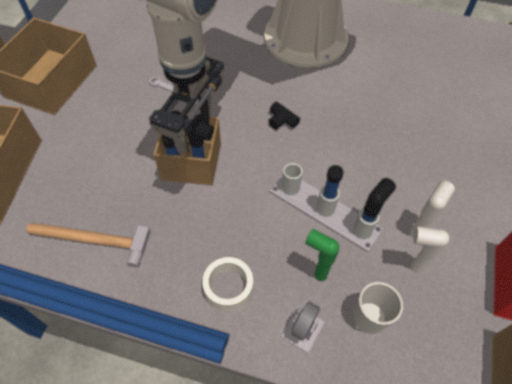

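The fingers are fully open, with the crossbar (218–290, 172–345) standing free between them. I retreat straight up and then back away.

Call:
{"method": "carry_out", "body": {"steps": [[0,-0.01,0,0,0],[0,-0.02,0,0,0],[0,-0.03,0,0,0],[0,-0.04,0,0,0],[0,-0.04,0,0,0],[0,0,0,-0.04,0],[0,0,0,-0.045,0],[0,0,0,-0.045,0],[0,0,0,-0.03,0],[0,0,0,0,0]]}}

```text
clock: 9.05
ee_pos: [0.384, -0.1059, 0.2873]
orientation: [0.706, 0.045, 0.706, -0.045]
contact_force: [0.9, 0.4, 0.7]
finger_gap: 0.999
```

```bash
python3 -c "
from h import *
for n in('scene','top'):
    d=cap(n,n[0]+'5');P=cloud(d)
    m=(P[...,2]>0.14)&(P[...,2]<.2)&(np.hypot(P[...,0]-.546,P[...,1]+.1265)<.06)
    if m.sum(): print(n,m.sum(),P[m].min(0),P[m].max(0),P[m].mean(0))
a=cv2.imread('pics/s5.png')[90:250,140:400];cv2.imwrite('pics/s5c.png',cv2.resize(a,None,fx=3,fy=3))
"
```

```text
scene 709 [ 0.53080017 -0.16854253  0.14008253] [ 0.56844921 -0.08534094  0.18505361] [ 0.55430927 -0.1235537   0.17307683]
top 595 [ 0.52283337 -0.16926715  0.14598895] [ 0.56486599 -0.08610424  0.18702168] [ 0.54246125 -0.12588481  0.17930855]
```

View pics/s5c.png

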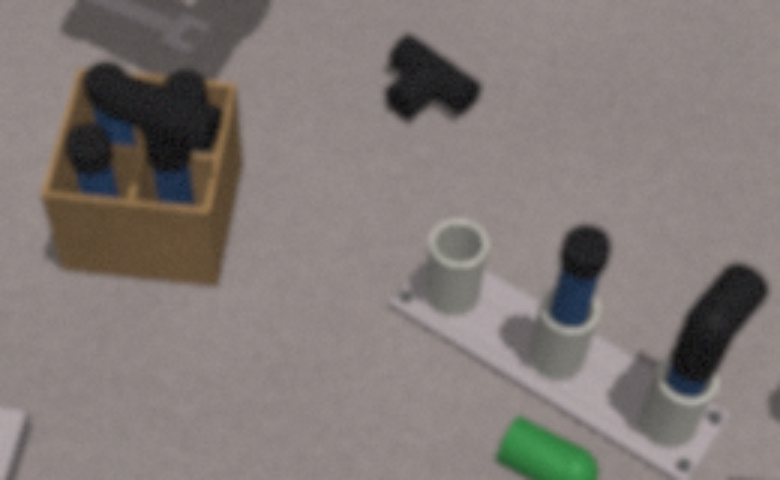

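View pics/t5.png

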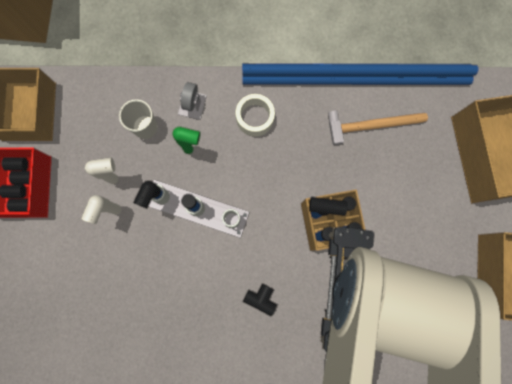

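The post stands in the empty cell (crop, T head at (150,100), pipe going into the cell at (175,185)). Its head top is at z = 0.185–0.187, against an expected 0.184. The cap and elbow posts are still in the holder and the robot is clear, so I'm handing in.

```bash
python3 -c "
from station import ctrl
print(ctrl.finish_job())"
```

```text
the job is handed in; nothing more can be done
None
```

I pulled the tee post straight out of its socket, carried it over the empty carton cell and lowered it until the foot touched the floor. Contact force was about 6 N. I then opened the fingers slowly and backed the arm away, and handed the job in about 9 s after the start.

**Post in the cell:** the last pictures show it standing upright in the formerly empty cell. The top of its head is at z ≈ 0.185–0.187 m, against 0.184 m expected with the foot on the floor. That 1–3 mm difference is about the camera calibration error.

**Other posts:** the cap and elbow posts are still standing in the holder.

**Robot:** it was touching nothing at hand-in. No check failed.

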